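Sort the tagged tool rests, then hold the grinder's eye shield up

ROBOT

A 7-joint arm with a two-finger parallel gripper is mounted at the origin on the work surface. World frame = base frame: x ahead of the robot, y to its left, z up, the work surface at z = 0. Lengths are in m, angles in rad, forces in N, time in s.
With the tool pointing down it reaches from about 0.425 to 0.95 m from the base axis. Payload 4.7 kg.
Tool frame: the origin (TCP) lies on the centre line of the jaws, within the pads' length; the fingertips stand 11 mm ahead of it and the grasp point (between the pads) lies 8 mm behind it (r.tip_reach is the distance from the TCP to the fingertips, in m); z points along the fingers, y is the line along which they close (so a half turn about z gives the same grasp; the last joint's range is limited). The gripper opens to 85 mm and grips with 20 to 120 N. Pads are 22 mm wide; open, the fingers measure 114 mm over their backs; the gripper's body (76 mm by 85 mm) begins 54 mm behind the grasp point. The pads swing forward as they close: fully open they stand 13 mm farther back than shut.
Start: joints at [-1.311, 0.469, -0.049, 1.532, 0.024, 1.141, -0.082], TCP at [0.192, 0.647, 0.242] pointing down, gripper open.
Joint ranges: [-2.59, 2.59], [-0.33, 1.99], [-1.39, 1.29], [0.1, 2.45], [-1.04, 4.18], [0.21, 1.99], [-2.66, 2.66]. Speed limits (rad/s): [2.57, 2.57, 3.14, 3.14, 3.14, 3.14, 3.14].

INTERFACE

Orientations are given as a rotation vector (axis times angle).
In Python, from rig import r gives the robot as it stands.
- The arm moves only by the tool arm_command, never from a script. Its argument "targets" is a list of rows, each a list of 3 entries, a list of its own where there are three numbers: the shift along the tool's x, y, z each as a share of 1000 mm, from -1 to 1, then the turn, a rotation vector about the tool's x, y, z each as a share of pi rad, from -1 to 1, then the finger opening in mm, from 0 to 85.4. In form: [[[dx, dy, dz], [rx, ry, rz], gripper], ...]. A call has 1 to 5 rows; each row is the pose to reach, as a shift and turn from the pose commanded when the call began, along the tool's axes at that moment, turning the shorter way round; what a row does not reach only later rows make up. A row lasts 1/8 s, in which the tool goes at most 62.5 mm and 10.7 degrees, less where a joint would pass 70% of its speed; a pose out of reach is approached as far as the arm can. A call with a number of a shift or a turn outside -1 to 1 is refused whole. A call with a gripper value outside its range is refused whole. The fingers move at their own pace and stop on an object; "force" is the grip in N (left out, the last holds). Time passes only in rows, so rows that repeat a pose let the fingers close. It gives the time, the measured TCP pose, the force, the opening and the grip force at its end, in the units of the state.
- r.observe(): the state, without advancing time (a new reading comes with each control period).
- r.snapshot(name): name is "side" or "top"; returns a dict with "img" (480x640x3 uint8, blue, green, red), "fx", "fy", "cx", "cy" (pixels), "R" (3x3) and "t" (3): a world point X has camera coordinates R X + t. Camera axes: x right, y down, z forward; pixel columns grow to the right and rows downward; lengths in m; the calibration is good to about 2 mm. A picture is of the moment at which its call begins. There is no depth.
- r.finish_job(): hands the job in; it is judged then, once.
The state is a dict: "clock": time; "qpos": joint angles; "qd": joint speeds; "tau": joint torques, N m; "position": TCP position; "eef_rot": TCP orientation; "force": force on the tool from outside, world axes, zero at the start; "wrist_torque": the same for the moment, N m; "grip_width": opening from 0.0 (shut) to 1.0 (fully open); "grip_force": force on a finger pad.
Only numpy, scipy, OpenCV 4.12 (cv2) and the standard library are available. Lean on these libraries where they do the work, as an engineer would, in place of code of your own. Each camera call takes 0.05 s, during which the arm holds its last target. There are 200 camera calls.

TASK

Two tool rests for the bench grinder are back from inspection: set (do not drop) the green-tagged one down flat in the green pass nest and the red-tagged one flat in the red reject nest, and let go of them. Then lift the grinder's eye shield to 60 degrees up from where it rests, so that a colleague can bolt a rest on under it; it falls shut if let go, so the job finishes with the robot's fingers still holding it there. Leave everything else on the bench where it stands.

Things in the scene. Friction and masses are not known exactly. Their poses are not given: they have to be found in the camera images.
- rest_green: tool rest (L-shaped metal bracket), green inspection tag, upside down: plate 46 (its x) x 76 (y) x 6 mm flat on the bench, slotted leg standing up from its +x edge: 10 mm thick (x 13 to 23), 40 mm wide (y), top 62 mm above the underside; pinch it across its thickness, 43 mm up. green tag 24 x 50 mm on the plate beside the leg. 0.28 kg. Origin: centre of plate's underside, z up
- rest_red: tool rest (L-shaped metal bracket), red inspection tag, upside down: plate 46 (its x) x 76 (y) x 6 mm flat on the bench, slotted leg standing up from its +x edge: 10 mm thick (x 13 to 23), 40 mm wide (y), top 62 mm above the underside; pinch it across its thickness, 43 mm up. red tag 24 x 50 mm on the plate beside the leg. 0.28 kg. Origin: centre of plate's underside, z up
- pass_nest: green pass nest, fixed to the bench: tray 76 (its x) x 106 (y) mm, rim 10 mm thick and 17 mm high round a black rubber floor 5 mm above the bench; pocket 56 x 86 mm, 5 mm wider than a tool rest's plate on every side. Origin: centre of its underside, z up
- reject_nest: red reject nest, fixed to the bench: tray 76 (its x) x 106 (y) mm, rim 10 mm thick and 17 mm high round a black rubber floor 5 mm above the bench; pocket 56 x 86 mm, 5 mm wider than a tool rest's plate on every side. Origin: centre of its underside, z up
- grinder: bench grinder bolted down: olive motor, shaft along its y 130 mm above the bench; its front (switch side) is -x. At its -y end a violet 150 mm wheel in a 180 mm guard carrying the eye shield; at its +y end a bare grey polishing wheel. About 180 x 400 mm, 230 mm high. Origin: on the bench under the middle of the motor, z up
- eye_shield (a joint): lift of the grinder's eye shield (clear pane, orange frame 112 mm wide), hinged along the grinder's y above the violet wheel's front; rad. 0 = on its stop, sloping 35 degrees down from the hinge to the grinder's front (-x); grows as the front edge is lifted (turning about the grinder's +y), to 1.75. No spring: let go, it falls to 0 by its weight (about 1 N at the knob)
- shield_knob (a point): centre of the black ball knob, 28 mm across, on a stem at the middle of the shield's front edge; 140 mm from the hinge axis, 145 mm above the bench at rest. The frame's edge is 30 mm behind it, nothing stands below it. Pinched from its two sides (along the grinder's y) it turns between the fingers as the shield swings
- shield_hinge (a point): point on the shield's hinge axis, 225 mm above the bench, behind and above the knob; knob and this point lie in one upright plane square to the axis. Fixed to the grinder
- oil_bottle: bystander: amber honing-oil bottle, 48 mm across, 120 mm tall, upright; origin at the centre of its underside
- whetstone: bystander: two-layer sharpening stone on a wooden base, 75 x 220 x 37 mm; origin at the centre of its underside, long along its y
- spanner: bystander: steel spanner, 180 mm long along its x, lying on the bench; origin under its middle
- screwdriver: bystander: yellow-handled screwdriver, 180 mm long along its x, lying on the bench; origin under its middle
- mug: bystander: steel mug with a handle, 76 mm across, 85 mm tall, upright; origin at the centre of its underside
- spare_wheel: bystander: pale grey grinding wheel lying flat, 150 mm across, 20 mm thick; origin at the centre of its underside
- polish_bar: bystander: blue bar of polishing compound, 120 x 45 x 40 mm; origin at the centre of its underside
Not all that is in view belongs to the job. What is shaped like the rest_red but black or yellow is not meant.

How it is judged:
On the way, in this order (a step that is already met when the one before it is completed fails the run):
1. the green-tagged rest lies flat in the pass nest and the red-tagged one in the reject nest, both let go (horizontal distance between rest_green and pass_nest below 0.01 m and z of rest_green in the frame of pass_nest below 0.008 m and angle between each of rest_green, rest_red's own z axis and vertical below 0.08 rad and contact force between the fingers and rest_green below 0.1 N and linear speed of each of rest_green, rest_red below 0.02 m/s and horizontal distance between rest_red and reject_nest below 0.01 m and z of rest_red in the frame of reject_nest below 0.008 m and contact force between the fingers and rest_red below 0.1 N), for 0.2 s.
2. the fingers hold the eye shield 60 degrees up from its rest (value of joint eye_shield between 0.942 and 1.152 rad and contact force between the fingers and eye_shield above 0.4 N), for 0.3 s.
At the end, for the whole second after the job is handed in: The green-tagged rest lies flat (within 5 degrees, its underside on the nest floor within 3 mm) and untouched inside the pass nest, the red-tagged one likewise in the reject nest; the eye shield stands still 60 degrees (within 6 degrees) up from its resting position, carried by the robot's fingers (all of step 1 and all of step 2 and velocity of joint eye_shield between -0.1 and 0.1 rad/s); the arm keeps its last pose, push and grip.
It fails at once if a bystander (oil bottle, whetstone, spanner, screwdriver, mug, spare wheel or polishing bar) is pushed more than 25 mm from its place or tipped over (distance of any of oil_bottle, whetstone, spanner, screwdriver, mug, spare_wheel, polish_bar from where it was at the start of the episode above 0.025 m or angle between any of oil_bottle, whetstone, spanner, screwdriver, mug, spare_wheel, polish_bar's own z axis and vertical above 0.5 rad).
It fails at once if a tool rest is dropped: out of the fingers with its underside more than 35 mm above the bench ((height (world z) of rest_green above 0.035 m and contact force between the fingers and rest_green below 0.01 N) or (height (world z) of rest_red above 0.035 m and contact force between the fingers and rest_red below 0.01 N)).
It also fails if it takes over 64 s, if anything falls off the work surface, if the arm or the gripper's body presses on something with over 40 N, if the wrist force passes 120 N, or if a joint passes its speed limit or range.

## Working session

There is one attempt and no reset: what is moved stays moved. The work goes in short steps, Python scripts to look and compute and a tool call to move; the robot and the scene stay as the last step left them, time stands still between calls to the robot, and variables do not carry over. Pictures are saved under pics/ and viewed, at most 13 in all, crops included, and the job is handed in when it is done.

Besides the shell and the picture viewer there is one more tool, called after ">>>" by a JSON object that holds its "method" and its "body". arm_command: Moves the arm, as the interface text tells. Its arguments: {"type":"object","properties":{"targets":{"type":"array","items":{"type":"array"}},"force":{"type":"number"}},"required":["targets"]}

```bash
ls; mkdir -p pics; python3 - <<'E'
from rig import r
import cv2,numpy as np,pickle
s={n:r.snapshot(n) for n in("side","top")}
pickle.dump(s,open("s0.pkl","wb"))
for n in s:
    cv2.imwrite(f"pics/{n}0.png",s[n]["img"]); d=s[n]; print(n,d["fx"],d["cx"],d["cy"],(-np.array(d["R"]).T@d["t"]).round(3),np.array(d["R"]).round(2).tolist())
print(r.observe())
E
```

```text
pics
side 474.6486967794468 317.5508739824143 240.08551624539604 [ 0.063 -0.801  1.26 ] [[0.83, -0.56, -0.01], [-0.44, -0.63, -0.64], [0.35, 0.54, -0.77]]
top 594.8678608925082 315.86478388366544 232.8747069181035 [ 0.337 -0.01   1.67 ] [[0.01, -1.0, 0.02], [-0.99, -0.02, -0.14], [0.14, -0.01, -0.99]]
{'clock': 0.1, 'qpos': array([-1.3108857 ,  0.46938657, -0.04860259,  1.53357521,  0.02409419,
        1.14099977, -0.0822892 ]), 'qd': array([-0.00081947, -0.00227433, -0.00017941, -0.0019127 ,  0.000833  ,
       -0.00114605,  0.00095436]), 'tau': array([ 8.12922099e-05, -5.11510563e+01, -4.72737628e-02, -2.38389695e+01,
        1.08362781e-02,  4.26640618e-03, -1.12125818e-06]), 'position': array([0.19208435, 0.64656418, 0.24134867]), 'eef_rot': array([-4.51989395e-01, -3.10870099e+00,  2.78314598e-03]), 'force': array([-0.04367374,  0.43495942,  0.16884101]), 'wrist_torque': array([-0.00122587,  0.00199412,  0.00873938]), 'grip_force': 0.0, 'grip_width': 1.0030098496665396}
```

View pics/side0.png

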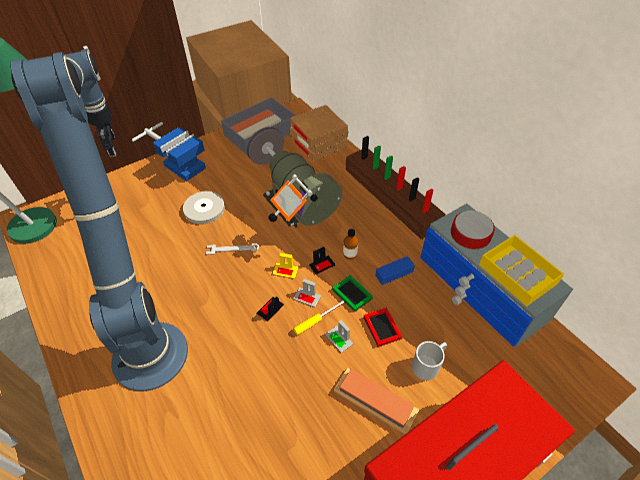

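View pics/top0.png

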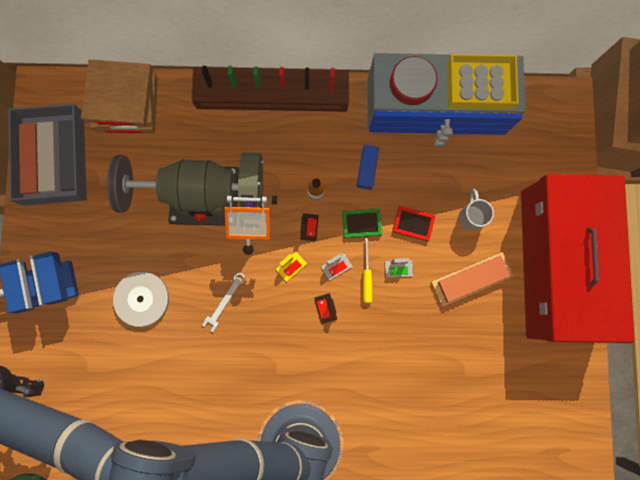

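The side view shows the grey red-tagged rest at about (307,293), the green-tagged one at (341,338), the green nest at (351,293), the red nest at (382,326), and the knob near (270,222). In the top view the same things are at (337,267), (399,269), (362,223), (413,223) and (248,249). The black and yellow brackets are decoys. I'll enlarge these regions.

```bash
python3 - <<'E'
import cv2,pickle,numpy as np
s=pickle.load(open("s0.pkl","rb"))
t=s["top"]["img"][195:290,215:445]; a=s["side"]["img"][165:360,255:420]
cv2.imwrite("pics/tz.png",cv2.resize(t,None,fx=3.45,fy=3.45,interpolation=cv2.INTER_CUBIC))
cv2.imwrite("pics/sz.png",cv2.resize(a,None,fx=3,fy=3,interpolation=cv2.INTER_CUBIC))
E
```

```text
(no output)
```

View pics/tz.png

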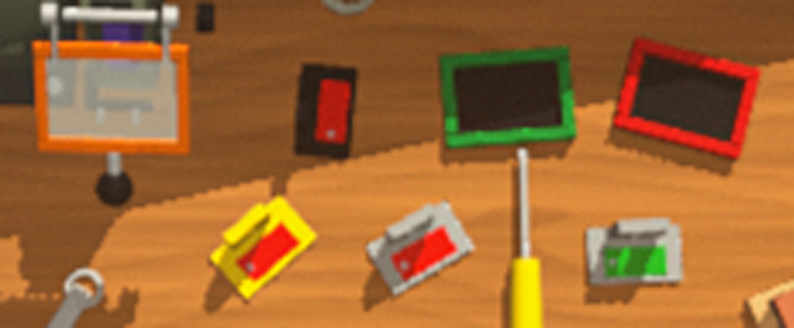

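View pics/sz.png

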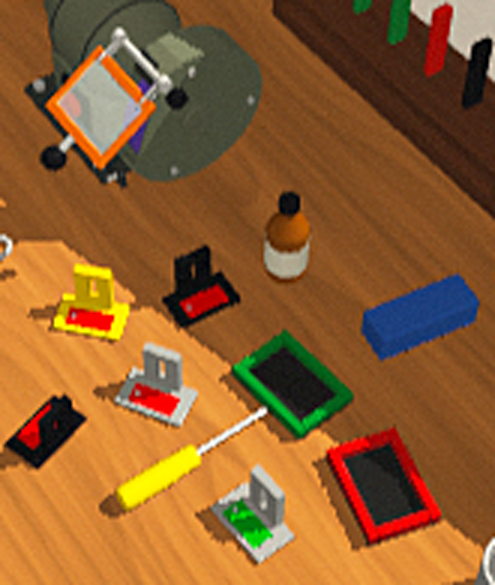

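The enlarged top crop (scale 3.45, offset (215,195)) shows the red rest at (418,248), the green rest at (635,252), the nest pockets at (508,97) and (692,98), and the knob at (114,187). In both rests the leg is on the far side from the robot. Next I'll measure with masks in both views.

```bash
cat >h.py <<'E'
import cv2,numpy as np
def ray(c,u,v):
    R=np.array(c["R"]);o=-R.T@np.array(c["t"]).ravel()
    d=R.T@np.array([(u-c["cx"])/c["fx"],(v-c["cy"])/c["fy"],1.]);return o,d/np.linalg.norm(d)
def onz(c,p,z):
    o,d=ray(c,*p);return o+d*(z-o[2])/d[2]
def tri(c1,p1,c2,p2):
    o1,d1=ray(c1,*p1);o2,d2=ray(c2,*p2)
    k=np.linalg.lstsq(np.c_[d1,-d2],o2-o1,rcond=None)[0]
    a,b=o1+k[0]*d1,o2+k[1]*d2;return (a+b)/2,np.linalg.norm(a-b)
K=4
def mask(c,box,f):
    x0,y0,x1,y1=box;im=cv2.resize(c["img"][y0:y1,x0:x1],None,fx=K,fy=K,interpolation=cv2.INTER_CUBIC)
    hsv=cv2.cvtColor(im,cv2.COLOR_BGR2HSV).astype(int);return f(*np.moveaxis(hsv,2,0)).astype(np.uint8)
def blob(c,box,f):
    """largest blob: contour, in image pixels"""
    cs,_=cv2.findContours(mask(c,box,f),cv2.RETR_EXTERNAL,cv2.CHAIN_APPROX_NONE)
    b=max(cs,key=cv2.contourArea).reshape(-1,2).astype(float);return (b+.5)/K-.5+np.array(box[:2])
def quad(w):
    (c,s,a)=cv2.minAreaRect((w[:,:2]*1000).astype(np.float32));
    if s[0]>s[1]: s=s[::-1];a+=90   # a = direction of short side (deg)
    return np.round(c,1),np.round(s,1),round((a+90)%180-90,1)
red=lambda h,s,v:((h<8)|(h>172))&(s>150)&(v>80)
green=lambda h,s,v:(h>45)&(h<80)&(s>110)&(v>50)
dark=lambda h,s,v:(v<70)
E
python3 - <<'E'
from h import *;import pickle
s=pickle.load(open("s0.pkl","rb"));T,S=s["top"],s["side"]
grey=lambda h,s,v:(s<70)&(v>70)
def both(name,bt,bs,f,z):
    cs=[]
    for c,b in((T,bt),(S,bs)):
        p=blob(c,b,f);w=np.array([onz(c,q,z) for q in p]);print(name,*quad(w))
        m=cv2.minAreaRect(p.astype(np.float32))[0] if 0 else np.mean(cv2.boxPoints(cv2.minAreaRect(p.astype(np.float32))),0)
        M=cv2.moments(p.astype(np.float32).reshape(-1,1,2));cs.append((M["m10"]/M["m00"],M["m01"]/M["m00"]))
    print("   tri",*[np.round(x*1000,1) for x in tri(T,cs[0],S,cs[1])],np.round(cs,1).tolist())
both("redtag",(320,250,355,285),(290,275,325,312),red,.006)
both("grntag",(382,255,415,285),(325,318,358,355),green,.006)
both("redrest",(318,250,355,285),(290,275,325,312),lambda h,s,v:grey(h,s,v)|red(h,s,v),.006)
both("grnrest",(382,255,415,285),(322,316,358,357),lambda h,s,v:grey(h,s,v)|green(h,s,v),.006)
both("passfloor",(346,212,380,234),(338,280,366,307),dark,.005)
both("rejfloor",(396,209,432,238),(370,313,398,342),dark,.005)
both("passout",(335,200,385,245),(325,270,378,315),green,.017)
both("rejout",(388,203,438,245),(360,303,405,350),red,.017)
both("knob",(240,240,256,258),(264,210,280,224),lambda h,s,v:v<60,.145)
E
```

```text
redtag [474.8 -94.5] [24.4 50.4] 32.5
redtag [476.  -95.2] [25.4 50.9] 31.6
   tri [475.4 -94.7   4.9] 1.4 [[337.3, 268.0], [305.8, 297.6]]
grntag [ 471.  -267.2] [24.  49.6] 2.8
grntag [ 472.  -267.7] [25.4 51.5] 3.3
   tri [ 471.7 -267.5    4.8] 1.4 [[398.7, 270.3], [337.0, 339.2]]
redrest [481.  -90.7] [49.6 75.8] 31.4
redrest [494.6 -85.1] [77.  84.1] -57.9
   tri [481.5 -91.6  17.3] 4.8 [[336.2, 266.1], [307.3, 293.7]]
grnrest [ 479.5 -266.1] [50.8 75.8] 2.4
grnrest [ 487.5 -264.9] [68.8 84.1] 3.3
   tri [ 479.8 -267.3   11.7] 4.8 [[398.7, 267.8], [339.8, 336.4]]
passfloor [ 606.1 -162.4] [55.5 88.4] 5.1
passfloor [ 607.8 -160.1] [52.7 85.1] 4.8
   tri [ 605.9 -162.5    8.8] 0.6 [[361.7, 222.2], [352.1, 292.0]]
rejfloor [ 606.9 -310.8] [51.7 83.3] -14.5
rejfloor [ 609.7 -308.2] [52.4 79.9] -13.6
   tri [ 606.9 -310.7    8.8] 1.3 [[413.8, 222.8], [382.4, 326.1]]
passout [ 602.6 -161.9] [ 75.5 105.6] 5.2
passout [ 601.2 -167. ] [ 80.9 111.4] 4.9
   tri [ 604.7 -163.     6.8] 1.7 [[361.7, 222.9], [352.1, 292.6]]
rejout [ 605.  -308.3] [ 79.7 107.8] -14.4
rejout [ 603.2 -312.9] [ 81.6 113.7] -13.7
   tri [ 606.8 -310.7    6.9] 1.9 [[413.6, 223.0], [382.4, 326.4]]
knob [507.6 144. ] [21.3 23.1] 1.8
knob [508.3 142. ] [26.7 32.8] 4.4
   tri [508.4 143.7 142.9] 1.6 [[247.7, 249.6], [272.2, 217.3]]
```

All the measurements agree with the given sizes. Now I'll write the move planner and measure the shield's yaw.

```bash
cat >plan.py <<'E'
import json,os,numpy as np
from scipy.spatial.transform import Rotation as Rn
F="cmd.json"
def down(yaw): # tool z down, tool y at yaw (deg)
    a=np.radians(yaw);y=np.array([np.cos(a),np.sin(a),0]);z=np.array([0,0,-1.]);return Rn.from_matrix(np.c_[np.cross(y,z),y,z])
def load():
    d=json.load(open(F));return np.array(d["p"]),Rn.from_quat(d["q"])
def save(p,R):json.dump(dict(p=list(p),q=list(R.as_quat())),open(F,"w"))
def plan(wps,step=.058,ang=9.5):
    """wps: (x,y,z,yaw,grip,extra hold rows); prints calls of <=5 rows"""
    p,R=load();rows=[]
    for x,y,z,yaw,g,h in wps:
        q=np.array([x,y,z]);Q=down(yaw);rv=(R.inv()*Q).as_rotvec()
        n=max(1,int(np.ceil(max(np.linalg.norm(q-p)/step,np.degrees(np.linalg.norm(rv))/ang))))
        rows+=[(p+(q-p)*k/n,R*Rn.from_rotvec(rv*k/n),g) for k in range(1,n+1)]+[(q,Q,g)]*h
        p,R=q,Q
    p,R=load()
    for i in range(0,len(rows),5):
        out=[]
        for q,Q,g in rows[i:i+5]:
            d=np.round(R.inv().apply(q-p),4);t=np.round((R.inv()*Q).as_rotvec()/np.pi,4)
            out.append([(d+0.).tolist(),(t+0.).tolist(),g]);last=p+R.apply(d),R*Rn.from_rotvec(t*np.pi)
        p,R=last;print(json.dumps(out))
    save(p,R)
E
python3 - <<'E'
from h import *;import pickle,plan
from rig import r
s=pickle.load(open("s0.pkl","rb"));T,S=s["top"],s["side"]
org=lambda h,s,v:(h>5)&(h<16)&(s>215)&(v>150)
p=blob(T,(220,200,276,244),org);print(np.round(cv2.boxPoints(cv2.minAreaRect(p.astype(np.float32))),1).tolist())
wh=blob(T,(100,145,135,220),lambda h,s,v:(v<100)&(s<90))
print("frame at .18",quad(np.array([onz(T,q,.18) for q in p])))
print("bottle",onz(T,(316,184),.12))
o=r.observe();plan.save(o["position"],plan.Rn.from_rotvec(o["eef_rot"]))
plan.plan([(.25,.60,.30,73,85,0),(.46,.30,.32,60,85,0),(.4947,-.0824,.15,31.8,45,2),(.4947,-.0824,.075,31.8,45,3)])
E
```

```text
[[223.6999969482422, 238.8000030517578], [224.10000610351562, 206.39999389648438], [270.0, 206.89999389648438], [269.6000061035156, 239.39999389648438]]
frame at .18 (array([571.7, 144.6]), array([ 83.1, 117. ]), 0.2)
bottle [ 0.68867024 -0.03006642  0.12      ]
[[[-0.0344, -0.0141, -0.0293], [-0.0003, 0.0, 0.0013], 85], [[-0.0688, -0.0282, -0.0586], [-0.0006, 0.0, 0.0025], 85], [[-0.1097, -0.0608, -0.0614], [-0.0006, 0.0, 0.0128], 85], [[-0.1507, -0.0933, -0.0642], [-0.0006, 0.0, 0.0232], 85], [[-0.1917, -0.1259, -0.067], [-0.0006, 0.0, 0.0335], 85]]
[[[-0.0441, -0.028, -0.0028], [0.0, 0.0, 0.0103], 85], [[-0.0883, -0.0561, -0.0057], [0.0, 0.0, 0.0206], 85], [[-0.1324, -0.0842, -0.0086], [0.0, 0.0, 0.0309], 85], [[-0.1766, -0.1122, -0.0114], [0.0, 0.0, 0.0412], 85], [[-0.1989, -0.1547, 0.0098], [0.0, 0.0, 0.0608], 45]]
[[[-0.03, -0.0374, 0.0213], [0.0, 0.0, 0.0196], 45], [[-0.0601, -0.0749, 0.0425], [0.0, 0.0, 0.0392], 45], [[-0.0901, -0.1124, 0.0638], [0.0, 0.0, 0.0588], 45], [[-0.1201, -0.1498, 0.085], [0.0, 0.0, 0.0784], 45], [[-0.1501, -0.1873, 0.1063], [0.0, 0.0, 0.0979], 45]]
[[[-0.0399, -0.0266, 0.0212], [0.0001, 0.0, 0.0196], 45], [[-0.0799, -0.0532, 0.0425], [0.0001, 0.0, 0.0392], 45], [[-0.0799, -0.0532, 0.0425], [0.0001, 0.0, 0.0392], 45], [[-0.0799, -0.0532, 0.0425], [0.0001, 0.0, 0.0392], 45], [[-0.0799, -0.0532, 0.08], [0.0001, 0.0, 0.0392], 45]]
[[[0.0, 0.0, 0.0375], [0.0, 0.0, 0.0], 45], [[0.0, 0.0, 0.0375], [0.0, 0.0, 0.0], 45], [[0.0, 0.0, 0.0375], [0.0, 0.0, 0.0], 45], [[0.0, 0.0, 0.0375], [0.0, 0.0, 0.0], 45]]
```

>>> {"method": "arm_command", "body": {"targets": [[[-0.0344,-0.0141,-0.0293],[-0.0003,0.0,0.0013],85],[[-0.0688,-0.0282,-0.0586],[-0.0006,0.0,0.0025],85],[[-0.1097,-0.0608,-0.0614],[-0.0006,0.0,0.0128],85],[[-0.1507,-0.0933,-0.0642],[-0.0006,0.0,0.0232],85],[[-0.1917,-0.1259,-0.067],[-0.0006,0.0,0.0335],85]], "force": 60}}

```text
clock: 0.72
position: [0.3409, 0.4701, 0.309]
eef_rot: [0.617, 3.08, 0.002]
force: [0.5, 0.6, -0.2]
grip_width: 0.997
grip_force: 0.0
```

>>> {"method": "arm_command", "body": {"targets": [[[-0.0441,-0.028,-0.0028],[0.0,0.0,0.0103],85],[[-0.0883,-0.0561,-0.0057],[0.0,0.0,0.0206],85],[[-0.1324,-0.0842,-0.0086],[0.0,0.0,0.0309],85],[[-0.1766,-0.1122,-0.0114],[0.0,0.0,0.0412],85],[[-0.1989,-0.1547,0.0098],[0.0,0.0,0.0608],45]]}}

```text
clock: 1.35
position: [0.467, 0.2511, 0.3001]
eef_rot: [0.911, 3.003, 0.007]
force: [0.2, 0.1, -0.4]
grip_width: 0.813
grip_force: 0.0
```

>>> {"method": "arm_command", "body": {"targets": [[[-0.03,-0.0374,0.0213],[0.0,0.0,0.0196],45],[[-0.0601,-0.0749,0.0425],[0.0,0.0,0.0392],45],[[-0.0901,-0.1124,0.0638],[0.0,0.0,0.0588],45],[[-0.1201,-0.1498,0.085],[0.0,0.0,0.0784],45],[[-0.1501,-0.1873,0.1063],[0.0,0.0,0.0979],45]]}}

```text
clock: 1.98
position: [0.4859, 0.0123, 0.1917]
eef_rot: [-1.358, -2.832, -0.003]
force: [0.5, 0.5, -0.1]
grip_width: 0.528
grip_force: 0.0
```

>>> {"method": "arm_command", "body": {"targets": [[[-0.0399,-0.0266,0.0212],[0.0001,0.0,0.0196],45],[[-0.0799,-0.0532,0.0425],[0.0001,0.0,0.0392],45],[[-0.0799,-0.0532,0.0425],[0.0001,0.0,0.0392],45],[[-0.0799,-0.0532,0.0425],[0.0001,0.0,0.0392],45],[[-0.0799,-0.0532,0.08],[0.0001,0.0,0.0392],45]]}}

```text
clock: 2.6
position: [0.498, -0.08, 0.1144]
eef_rot: [1.52, 2.743, 0.01]
force: [0.6, -0.2, -0.4]
grip_width: 0.528
grip_force: 0.0
```

>>> {"method": "arm_command", "body": {"targets": [[[0.0,0.0,0.0375],[0.0,0.0,0.0],45],[[0.0,0.0,0.0375],[0.0,0.0,0.0],45],[[0.0,0.0,0.0375],[0.0,0.0,0.0],45],[[0.0,0.0,0.0375],[0.0,0.0,0.0],45]]}}

```text
clock: 3.1
position: [0.4962, -0.0814, 0.0764]
eef_rot: [1.526, 2.744, 0.005]
force: [0.2, 0.1, -0.0]
grip_width: 0.525
grip_force: 0.0
```

```bash
python3 - <<'E'
from rig import r;import cv2,plan,numpy as np
S=r.snapshot("side")["img"][260:330,270:370];T=r.snapshot("top")["img"][225:295,295:395]
cv2.imwrite("pics/c1.png",np.hstack([cv2.resize(i,(400,280),interpolation=cv2.INTER_CUBIC) for i in(S,T)]))
o=r.observe();p,R=plan.load();Q=plan.Rn.from_rotvec(o["eef_rot"]);print(o["position"]-p,o["position"],(R.inv()*Q).as_rotvec(),Q.as_matrix().round(4)[:,1])
plan.plan([(.4947,-.0824,.035,31.8,45,2)])
E
```

```text
[0.00105835 0.00091833 0.00106213] [ 0.49579804 -0.08151253  0.07604395] [-0.00359872  0.00011708 -0.00027799] [0.8497 0.5272 0.0035]
[[[0.0, 0.0, 0.04], [0.0, 0.0, 0.0], 45], [[0.0, 0.0, 0.04], [0.0, 0.0, 0.0], 45], [[0.0, 0.0, 0.04], [0.0, 0.0, 0.0], 45]]
```

View pics/c1.png

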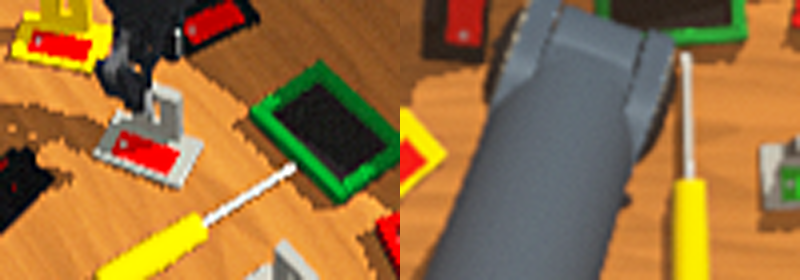

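The side crop shows the fingers straddling the red-tagged rest's leg at about (155,100). I'll descend and close.

>>> {"method": "arm_command", "body": {"targets": [[[0.0,0.0,0.04],[0.0,0.0,0.0],45],[[0.0,0.0,0.04],[0.0,0.0,0.0],45],[[0.0,0.0,0.04],[0.0,0.0,0.0],45]]}}

```text
clock: 3.58
position: [0.4955, -0.0818, 0.0357]
eef_rot: [1.528, 2.744, 0.003]
force: [-1.1, 0.3, -0.4]
grip_width: 0.53
grip_force: 0.0
```

>>> {"method": "arm_command", "body": {"targets": [[[0,0,0],[0,0,0],0],[[0,0,0],[0,0,0],0],[[0,0,0],[0,0,0],0],[[0,0,0],[0,0,0],0],[[0,0,0],[0,0,0],0]], "force": 60}}

```text
clock: 4.2
position: [0.4956, -0.0816, 0.0357]
eef_rot: [1.527, 2.745, 0.004]
force: [-0.2, 0.9, 7.1]
grip_width: 0.109
grip_force: 58.9
```

```bash
python3 - <<'E'
from rig import r;import plan
o=r.observe();p,R=plan.load();print(o["position"]-p,o["grip_width"],o["grip_force"],o["force"])
plan.plan([(.4947,-.0824,.10,31.8,0,1),(.6244,-.3151,.10,-14,0,4)],step=.045)
E
```

```text
[0.00089026 0.00087799 0.00072392] 0.10866292921626236 58.8868872821331 [-0.19780268  0.88936155  7.10101524]
[[[0.0, 0.0, -0.0325], [0.0, 0.0, 0.0], 0], [[0.0, 0.0, -0.065], [0.0, 0.0, 0.0], 0], [[0.0, 0.0, -0.065], [0.0, 0.0, 0.0], 0], [[-0.0443, -0.0021, -0.065], [0.0, 0.0, 0.0424], 0], [[-0.0887, -0.0042, -0.065], [0.0, 0.0, 0.0848], 0]]
[[[-0.0433, 0.0097, 0.0], [0.0, 0.0, 0.0424], 0], [[-0.0866, 0.0194, 0.0], [0.0, 0.0, 0.0848], 0], [[-0.1299, 0.0291, 0.0], [0.0, 0.0, 0.1273], 0], [[-0.1733, 0.0388, 0.0], [0.0, 0.0, 0.1697], 0], [[-0.1733, 0.0388, 0.0], [0.0, 0.0, 0.1697], 0]]
[[[0.0, 0.0, 0.0], [0.0, 0.0, 0.0], 0], [[0.0, 0.0, 0.0], [0.0, 0.0, 0.0], 0], [[0.0, 0.0, 0.0], [0.0, 0.0, 0.0], 0]]
```

>>> {"method": "arm_command", "body": {"targets": [[[0.0,0.0,-0.0325],[0.0,0.0,0.0],0],[[0.0,0.0,-0.065],[0.0,0.0,0.0],0],[[0.0,0.0,-0.065],[0.0,0.0,0.0],0],[[-0.0443,-0.0021,-0.065],[0.0,0.0,0.0424],0],[[-0.0887,-0.0042,-0.065],[0.0,0.0,0.0848],0]]}}

```text
clock: 4.82
position: [0.5376, -0.159, 0.0981]
eef_rot: [-1.88, -2.513, -0.002]
force: [0.1, -0.1, -3.2]
grip_width: 0.112
grip_force: 59.5
```

>>> {"method": "arm_command", "body": {"targets": [[[-0.0433,0.0097,0.0],[0.0,0.0,0.0424],0],[[-0.0866,0.0194,0.0],[0.0,0.0,0.0848],0],[[-0.1299,0.0291,0.0],[0.0,0.0,0.1273],0],[[-0.1733,0.0388,0.0],[0.0,0.0,0.1697],0],[[-0.1733,0.0388,0.0],[0.0,0.0,0.1697],0]]}}

```text
clock: 5.45
position: [0.6237, -0.318, 0.0969]
eef_rot: [-2.479, -1.929, 0.004]
force: [-0.9, -1.0, -3.6]
grip_width: 0.112
grip_force: 59.8
```

>>> {"method": "arm_command", "body": {"targets": [[[0.0,0.0,0.0],[0.0,0.0,0.0],0],[[0.0,0.0,0.0],[0.0,0.0,0.0],0],[[0.0,0.0,0.0],[0.0,0.0,0.0],0]]}}

```text
clock: 5.82
position: [0.6245, -0.3131, 0.0993]
eef_rot: [-2.473, -1.934, -0.003]
force: [0.4, -0.6, -3.3]
grip_width: 0.105
grip_force: 59.8
```

```bash
python3 - <<'E'
from rig import r;import cv2,plan,numpy as np
from h import *
s=r.snapshot("side");t=r.snapshot("top")
S=s["img"][270:360,330:430];T=t["img"][190:280,370:470]
cv2.imwrite("pics/c2.png",np.hstack([cv2.resize(i,(400,360),interpolation=cv2.INTER_CUBIC) for i in(S,T)]))
o=r.observe();p,R=plan.load();Q=plan.Rn.from_rotvec(o["eef_rot"]);print(o["position"]-p,o["position"],(R.inv()*Q).as_rotvec(),o["grip_width"],o["grip_force"],o["force"])
E
```

```text
[ 0.00020622  0.00149109 -0.00038199] [ 0.62465073 -0.31361795  0.09961954] [-0.00016384  0.00234961 -0.00079477] 0.11162627297382065 59.82565216720104 [ 0.62624709 -0.10778066 -3.5356787 ]
```

View pics/c2.png

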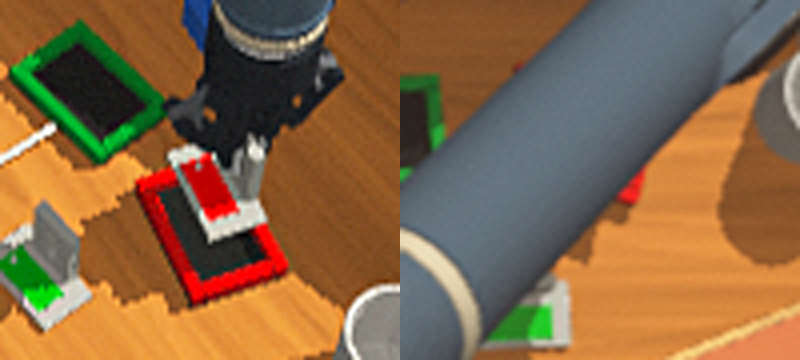

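The side crop shows the red-tagged rest held level above the red nest at about (215,195). I'll measure the tag's position at its known height to correct for any slip.

```bash
python3 - <<'E'
from rig import r;import plan
from h import *
s=r.snapshot("side");z=r.observe()["position"][2]-.0357+.006
w=np.array([onz(s,q,z) for q in blob(s,(370,300,396,332),red)]);print(quad(w),z)
plan.plan([(.6245,-.3158,.055,-14,0,3),(.6245,-.3158,.041,-14,0,3)],step=.025)
E
```

```text
(array([ 600.2, -308.6]), array([24.9, 52.7]), -14.9) 0.06998533931738748
[[[-0.0003, 0.0001, 0.0225], [0.0, 0.0, 0.0], 0], [[-0.0007, 0.0002, 0.045], [0.0, 0.0, 0.0], 0], [[-0.0007, 0.0002, 0.045], [0.0, 0.0, 0.0], 0], [[-0.0007, 0.0002, 0.045], [0.0, 0.0, 0.0], 0], [[-0.0007, 0.0002, 0.045], [0.0, 0.0, 0.0], 0]]
[[[0.0001, 0.0, 0.014], [0.0, 0.0, 0.0], 0], [[0.0001, 0.0, 0.014], [0.0, 0.0, 0.0], 0], [[0.0001, 0.0, 0.014], [0.0, 0.0, 0.0], 0], [[0.0001, 0.0, 0.014], [0.0, 0.0, 0.0], 0]]
```

>>> {"method": "arm_command", "body": {"targets": [[[-0.001,0.0018,0.0225],[0.0,0.0,0.0],0],[[-0.001,0.0018,0.045],[0.0,0.0,0.0],0],[[-0.001,0.0018,0.045],[0.0,0.0,0.0],0],[[-0.001,0.0018,0.045],[0.0,0.0,0.0],0],[[-0.001,0.0018,0.045],[0.0,0.0,0.0],0]]}}

```text
clock: 6.6
position: [0.6266, -0.3162, 0.0552]
eef_rot: [2.476, 1.934, 0.003]
force: [0.6, 0.3, -3.2]
grip_width: 0.11
grip_force: 59.8
```

>>> {"method": "arm_command", "body": {"targets": [[[0,0,0.007],[0,0,0],0],[[0,0,0.014],[0,0,0],0],[[0,0,0.014],[0,0,0],0],[[0,0,0.014],[0,0,0],0]]}}

```text
clock: 7.1
position: [0.6264, -0.3157, 0.0408]
eef_rot: [-2.475, -1.934, -0.003]
force: [-0.5, 1.5, 0.6]
grip_width: 0.109
grip_force: 60.5
```

```bash
python3 - <<'E'
from rig import r;import plan
from h import *
p,R=plan.load();p=p+R.apply([-.0004,.0016,0]);plan.save(p,R)
o=r.observe();s=r.snapshot("side");z=o["position"][2]-.0357+.006
w=np.array([onz(s,q,z) for q in blob(s,(372,309,394,342),lambda h,s,v:red(h,s,v)&(v>190))]);print(quad(w),z)
print(o["position"]-p,o["position"],o["force"])
E
```

```text
(array([ 581.3, -341.5]), array([32.3, 65.1]), 37.6) 0.011125938360678956
[ 0.00050238  0.00080557 -0.00017565] [ 0.62644649 -0.31571711  0.04082594] [-0.53728241  1.47693272  0.55288542]
```

Contact with the floor shows in the force, and the underside is 5 mm up. I'll release, lift, and go to the green rest.

```bash
python3 - <<'E'
import plan
p,R=plan.load()
plan.plan([(*p,-14,40,4),(p[0],p[1],.13,-14,45,1),(.4942,-.2668,.11,2.9,45,2)],step=.05)
E
```

```text
[[[0.0, 0.0, 0.0], [0.0, 0.0, 0.0], 40], [[0.0, 0.0, 0.0], [0.0, 0.0, 0.0], 40], [[0.0, 0.0, 0.0], [0.0, 0.0, 0.0], 40], [[0.0, 0.0, 0.0], [0.0, 0.0, 0.0], 40], [[0.0, 0.0, 0.0], [0.0, 0.0, 0.0], 40]]
[[[0.0, 0.0, -0.0445], [0.0, 0.0, 0.0], 45], [[0.0, 0.0, -0.089], [0.0, 0.0, 0.0], 45], [[0.0, 0.0, -0.089], [0.0, 0.0, 0.0], 45], [[0.0054, -0.0466, -0.0823], [0.0, 0.0, -0.0313], 45], [[0.0109, -0.0932, -0.0757], [0.0, 0.0, -0.0626], 45]]
[[[0.0145, -0.0447, 0.0067], [0.0, 0.0, -0.0313], 45], [[0.0145, -0.0447, 0.0067], [0.0, 0.0, -0.0313], 45], [[0.0145, -0.0447, 0.0067], [0.0, 0.0, -0.0313], 45]]
```

>>> {"method": "arm_command", "body": {"targets": [[[0.0,0.0,0.0],[0.0,0.0,0.0],40],[[0.0,0.0,0.0],[0.0,0.0,0.0],40],[[0.0,0.0,0.0],[0.0,0.0,0.0],40],[[0.0,0.0,0.0],[0.0,0.0,0.0],40],[[0.0,0.0,0.0],[0.0,0.0,0.0],40]]}}

```text
clock: 7.78
position: [0.6261, -0.3157, 0.0404]
eef_rot: [-2.475, -1.933, -0.002]
force: [0.5, 0.3, -0.7]
grip_width: 0.465
grip_force: 0.0
```

>>> {"method": "arm_command", "body": {"targets": [[[0.0,0.0,-0.0445],[0.0,0.0,0.0],45],[[0.0,0.0,-0.089],[0.0,0.0,0.0],45],[[0.0,0.0,-0.089],[0.0,0.0,0.0],45],[[0.0054,-0.0466,-0.0823],[0.0,0.0,-0.0313],45],[[0.0109,-0.0932,-0.0757],[0.0,0.0,-0.0626],45]]}}

```text
clock: 8.4
position: [0.5368, -0.282, 0.1151]
eef_rot: [-2.269, -2.171, -0.001]
force: [-0.8, -0.1, 0.2]
grip_width: 0.533
grip_force: 0.0
```

>>> {"method": "arm_command", "body": {"targets": [[[0.0145,-0.0447,0.0067],[0.0,0.0,-0.0313],45],[[0.0145,-0.0447,0.0067],[0.0,0.0,-0.0313],45],[[0.0145,-0.0447,0.0067],[0.0,0.0,-0.0313],45]]}}

```text
clock: 8.78
position: [0.495, -0.2661, 0.1095]
eef_rot: [-2.165, -2.276, -0.003]
force: [1.0, 0.8, 0.2]
grip_width: 0.523
grip_force: 0.0
```

```bash
python3 - <<'E'
from rig import r;import plan
from h import *
s=r.snapshot("side");t=r.snapshot("top")
S=s["img"][290:380,320:420];T=t["img"][190:290,370:470]
cv2.imwrite("pics/c3.png",np.hstack([cv2.resize(i,(400,360),interpolation=cv2.INTER_CUBIC) for i in(S,T)]))
o=r.observe();p,R=plan.load();print(o["position"]-p,o["position"])
w=np.array([onz(s,q,.011) for q in blob(s,(372,309,394,342),lambda h,s,v:red(h,s,v)&(v>190))]);print(quad(w))
for b in [(325,318,358,355)]:
    w=np.array([onz(s,q,.006) for q in blob(s,b,green)]);print(quad(w))
plan.plan([(.4942,-.2668,.035,2.9,45,2),(.4942,-.2668,.035,2.9,0,4)])
E
```

```text
[ 0.00150487  0.00034115 -0.00041283] [ 0.49570812 -0.26641876  0.10959306]
(array([ 580. , -336.2]), array([38.5, 73. ]), 28.7)
(array([ 472.2, -267.8]), array([25.4, 51.6]), 3.7)
[[[0.0, 0.0, 0.0375], [0.0, 0.0, 0.0], 45], [[0.0, 0.0, 0.075], [0.0, 0.0, 0.0], 45], [[0.0, 0.0, 0.075], [0.0, 0.0, 0.0], 45], [[0.0, 0.0, 0.075], [0.0, 0.0, 0.0], 45], [[0.0, 0.0, 0.075], [0.0, 0.0, 0.0], 0]]
[[[0.0, 0.0, 0.0], [0.0, 0.0, 0.0], 0], [[0.0, 0.0, 0.0], [0.0, 0.0, 0.0], 0], [[0.0, 0.0, 0.0], [0.0, 0.0, 0.0], 0], [[0.0, 0.0, 0.0], [0.0, 0.0, 0.0], 0]]
```

View pics/c3.png

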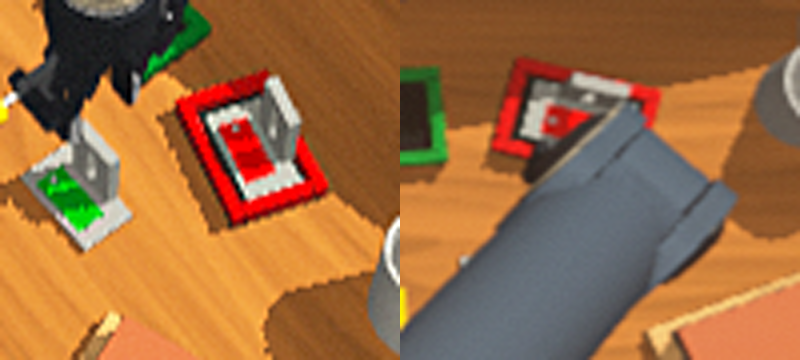

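The side crop shows the red rest flat and centred in its nest at about (253,150), and the fingers straddling the green rest's leg at (95,155). I'll grasp green.

>>> {"method": "arm_command", "body": {"targets": [[[0.0,0.0,0.0375],[0.0,0.0,0.0],45],[[0.0,0.0,0.075],[0.0,0.0,0.0],45],[[0.0,0.0,0.075],[0.0,0.0,0.0],45],[[0.0,0.0,0.075],[0.0,0.0,0.0],45],[[0.0,0.0,0.075],[0.0,0.0,0.0],0]]}}

```text
clock: 9.5
position: [0.4956, -0.2666, 0.036]
eef_rot: [2.163, 2.275, 0.004]
force: [-0.4, -0.1, -0.4]
grip_width: 0.328
grip_force: 0.0
```

>>> {"method": "arm_command", "body": {"targets": [[[0.0,0.0,0.0],[0.0,0.0,0.0],0],[[0.0,0.0,0.0],[0.0,0.0,0.0],0],[[0.0,0.0,0.0],[0.0,0.0,0.0],0],[[0.0,0.0,0.0],[0.0,0.0,0.0],0]]}}

```text
clock: 10.0
position: [0.4956, -0.2664, 0.0358]
eef_rot: [2.163, 2.276, 0.004]
force: [1.1, 0.3, 6.2]
grip_width: 0.108
grip_force: 58.9
```

```bash
python3 - <<'E'
from rig import r;import plan
o=r.observe();p,R=plan.load();print(o["position"]-p,o["position"],o["grip_width"],o["grip_force"],o["force"])
plan.plan([(.4942,-.2668,.10,2.9,0,1),(.6239,-.1615,.10,5,0,5)],step=.045)
E
```

```text
[0.00136667 0.00041501 0.00082556] [ 0.49556377 -0.26635469  0.03583145] 0.10799782165653124 58.92688795924187 [1.11301872 0.30548137 6.18489818]
[[[0.0, 0.0, -0.0325], [0.0, 0.0, 0.0], 0], [[0.0, 0.0, -0.065], [0.0, 0.0, 0.0], 0], [[0.0, 0.0, -0.065], [0.0, 0.0, 0.0], 0], [[0.0246, 0.0337, -0.065], [0.0, 0.0, -0.0029], 0], [[0.0493, 0.0674, -0.065], [0.0, 0.0, -0.0059], 0]]
[[[0.024, 0.0342, 0.0], [0.0, 0.0, -0.0029], 0], [[0.048, 0.0683, 0.0], [0.0, 0.0, -0.0058], 0], [[0.048, 0.0683, 0.0], [0.0, 0.0, -0.0058], 0], [[0.048, 0.0683, 0.0], [0.0, 0.0, -0.0058], 0], [[0.048, 0.0683, 0.0], [0.0, 0.0, -0.0058], 0]]
[[[0.0, 0.0001, 0.0], [0.0, 0.0, 0.0], 0], [[0.0, 0.0001, 0.0], [0.0, 0.0, 0.0], 0]]
```

>>> {"method": "arm_command", "body": {"targets": [[[0.0,0.0,-0.0325],[0.0,0.0,0.0],0],[[0.0,0.0,-0.065],[0.0,0.0,0.0],0],[[0.0,0.0,-0.065],[0.0,0.0,0.0],0],[[0.0246,0.0337,-0.065],[0.0,0.0,-0.0029],0],[[0.0493,0.0674,-0.065],[0.0,0.0,-0.0059],0]]}}

```text
clock: 10.62
position: [0.5586, -0.2125, 0.0981]
eef_rot: [-2.142, -2.293, -0.001]
force: [0.0, -0.1, -2.1]
grip_width: 0.11
grip_force: 59.5
```

>>> {"method": "arm_command", "body": {"targets": [[[0.024,0.0342,0.0],[0.0,0.0,-0.0029],0],[[0.048,0.0683,0.0],[0.0,0.0,-0.0058],0],[[0.048,0.0683,0.0],[0.0,0.0,-0.0058],0],[[0.048,0.0683,0.0],[0.0,0.0,-0.0058],0],[[0.048,0.0683,0.0],[0.0,0.0,-0.0058],0]]}}

```text
clock: 11.25
position: [0.6225, -0.162, 0.099]
eef_rot: [-2.124, -2.312, -0.0]
force: [0.3, 0.1, -1.8]
grip_width: 0.11
grip_force: 59.6
```

>>> {"method": "arm_command", "body": {"targets": [[[0.0,0.0001,0.0],[0.0,0.0,0.0],0],[[0.0,0.0001,0.0],[0.0,0.0,0.0],0]]}}

```text
clock: 11.5
position: [0.6238, -0.1613, 0.0998]
eef_rot: [-2.123, -2.315, -0.003]
force: [1.0, -0.8, -3.2]
grip_width: 0.111
grip_force: 59.6
```

```bash
python3 - <<'E'
from rig import r;import plan
from h import *
o=r.observe();p,R=plan.load();Q=plan.Rn.from_rotvec(o["eef_rot"]);print(o["position"]-p,o["position"],(R.inv()*Q).as_rotvec(),o["force"])
s=r.snapshot("side");z=o["position"][2]-.0358+.006
# bright tag green, hue check
f=lambda h,s,v:(h>55)&(h<66)&(s>200)&(v>120)
for g in(green,f):
    q=blob(s,(325,255,370,305),g);w=np.array([onz(s,a,z) for a in q]);print(quad(w),q.mean(0))
cv2.imwrite("pics/c4.png",cv2.resize(s["img"][245:335,310:410],(600,540),interpolation=cv2.INTER_CUBIC))
E
```

```text
[-0.00016021  0.00024886 -0.00016922] [ 0.62379086 -0.16126387  0.09981232] [-0.00070572  0.00181418  0.00102125] [ 0.95267833 -0.77952017 -3.15486859]
(array([ 549.8, -182.6]), array([40., 91.]), -13.6) [342.13504016 293.51154618]
(array([ 598.9, -163.6]), array([22.5, 48.7]), 5.2) [351.29605263 281.96564327]
```

View pics/c4.png

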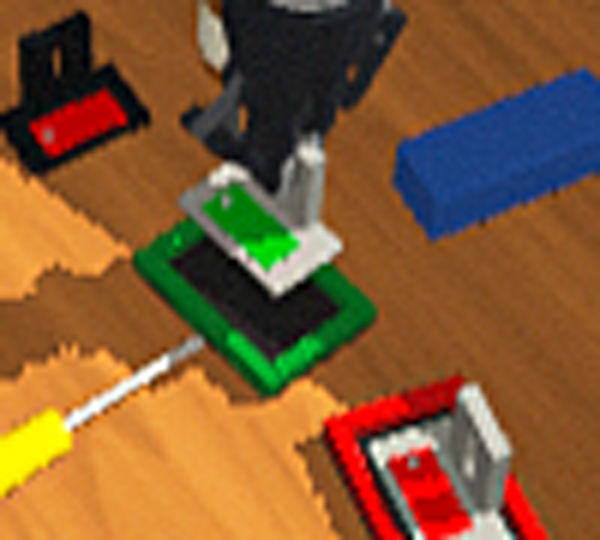

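The side crop shows the green rest held level over the green nest, with its tag at about (258,225). It's about 2 mm short in x, so I'll shift it and lower.

```bash
python3 - <<'E'
import plan
plan.plan([(.6260,-.1613,.055,5,0,3),(.6260,-.1613,.041,5,0,3)],step=.025)
E
```

```text
[[[0.0, 0.001, 0.0225], [0.0, 0.0, 0.0], 0], [[0.0, 0.0021, 0.045], [0.0, 0.0, 0.0], 0], [[0.0, 0.0021, 0.045], [0.0, 0.0, 0.0], 0], [[0.0, 0.0021, 0.045], [0.0, 0.0, 0.0], 0], [[0.0, 0.0021, 0.045], [0.0, 0.0, 0.0], 0]]
[[[0.0, 0.0, 0.014], [0.0, 0.0, 0.0], 0], [[0.0, 0.0, 0.014], [0.0, 0.0, 0.0], 0], [[0.0, 0.0, 0.014], [0.0, 0.0, 0.0], 0], [[0.0, 0.0, 0.014], [0.0, 0.0, 0.0], 0]]
```

>>> {"method": "arm_command", "body": {"targets": [[[0.0,0.001,0.0225],[0.0,0.0,0.0],0],[[0.0,0.0021,0.045],[0.0,0.0,0.0],0],[[0.0,0.0021,0.045],[0.0,0.0,0.0],0],[[0.0,0.0021,0.045],[0.0,0.0,0.0],0],[[0.0,0.0021,0.045],[0.0,0.0,0.0],0]]}}

```text
clock: 12.18
position: [0.6268, -0.1608, 0.0553]
eef_rot: [2.122, 2.316, 0.003]
force: [-0.0, 0.7, -3.4]
grip_width: 0.106
grip_force: 59.5
```

>>> {"method": "arm_command", "body": {"targets": [[[0.0,0.0,0.007],[0.0,0.0,0.0],0],[[0.0,0.0,0.014],[0.0,0.0,0.0],0],[[0.0,0.0,0.014],[0.0,0.0,0.0],0],[[0.0,0.0,0.014],[0.0,0.0,0.0],0]]}}

```text
clock: 12.68
position: [0.6265, -0.1604, 0.0409]
eef_rot: [-2.122, -2.316, -0.003]
force: [-0.4, 0.4, 0.9]
grip_width: 0.112
grip_force: 60.1
```

```bash
python3 - <<'E'
from rig import r;import plan
o=r.observe();p,R=plan.load();print(o["position"]-p,o["position"],o["force"])
plan.plan([(*p,5,40,4),(p[0],p[1],.13,5,40,0),(.50,-.10,.25,30,60,0)],step=.05)
E
```

```text
[ 4.91619496e-04  8.87969288e-04 -9.23324067e-05] [ 0.62652986 -0.16044939  0.04088901] [-0.35924395  0.38001681  0.88583709]
[[[0.0, 0.0, 0.0], [0.0, 0.0, 0.0], 40], [[0.0, 0.0, 0.0], [0.0, 0.0, 0.0], 40], [[0.0, 0.0, 0.0], [0.0, 0.0, 0.0], 40], [[0.0, 0.0, 0.0], [0.0, 0.0, 0.0], 40], [[0.0, 0.0, 0.0], [0.0, 0.0, 0.0], 40]]
[[[0.0, 0.0, -0.0445], [0.0, 0.0, 0.0], 40], [[0.0, 0.0, -0.089], [0.0, 0.0, 0.0], 40], [[0.018, -0.0301, -0.119], [0.0, 0.0, -0.0347], 60], [[0.036, -0.0601, -0.149], [0.0, 0.0, -0.0694], 60], [[0.054, -0.0902, -0.179], [0.0, 0.0, -0.1042], 60]]
[[[0.0268, -0.0226, -0.03], [0.0, 0.0, -0.0347], 60]]
```

>>> {"method": "arm_command", "body": {"targets": [[[0.0,0.0,0.0],[0.0,0.0,0.0],40],[[0.0,0.0,0.0],[0.0,0.0,0.0],40],[[0.0,0.0,0.0],[0.0,0.0,0.0],40],[[0.0,0.0,0.0],[0.0,0.0,0.0],40],[[0.0,0.0,0.0],[0.0,0.0,0.0],40]]}}

```text
clock: 13.3
position: [0.6262, -0.1605, 0.0407]
eef_rot: [-2.122, -2.316, -0.002]
force: [0.7, 0.7, 0.4]
grip_width: 0.467
grip_force: 0.0
```

>>> {"method": "arm_command", "body": {"targets": [[[0.0,0.0,-0.0445],[0.0,0.0,0.0],40],[[0.0,0.0,-0.089],[0.0,0.0,0.0],40],[[0.018,-0.0301,-0.119],[0.0,0.0,-0.0347],60],[[0.036,-0.0601,-0.149],[0.0,0.0,-0.0694],60],[[0.054,-0.0902,-0.179],[0.0,0.0,-0.1042],60]]}}

```text
clock: 13.92
position: [0.5305, -0.1144, 0.2206]
eef_rot: [-1.712, -2.634, -0.003]
force: [0.6, -0.3, 0.5]
grip_width: 0.703
grip_force: 0.0
```

>>> {"method": "arm_command", "body": {"targets": [[[0.0268,-0.0226,-0.03],[0.0,0.0,-0.0347],60]]}}

```text
clock: 14.05
position: [0.499, -0.0991, 0.2507]
eef_rot: [-1.566, -2.723, -0.003]
force: [0.5, 0.3, 0.3]
grip_width: 0.703
grip_force: 0.0
```

```bash
python3 - <<'E'
from rig import r;import plan
from h import *
o=r.observe();p,R=plan.load();print(o["position"]-p,o["position"],o["force"])
s=r.snapshot("side");t=r.snapshot("top")
f=lambda h,s,v:(h>55)&(h<66)&(s>200)&(v>120)
q=blob(s,(338,280,368,307),f);print("green tag",quad(np.array([onz(s,a,.011) for a in q])))
S=s["img"][200:340,250:410];T=t["img"][190:290,210:440]
cv2.imwrite("pics/c5.png",np.hstack([cv2.resize(S,(400,350),interpolation=cv2.INTER_CUBIC),cv2.copyMakeBorder(cv2.resize(T,(400,174),interpolation=cv2.INTER_CUBIC),0,176,0,0,cv2.BORDER_CONSTANT)]))
plan.plan([(.505,.1437,.26,90,60,0),(.508,.1437,.20,90,60,3)])
E
```

```text
[-0.00104863  0.00089371  0.00070618] [ 0.49896133 -0.09906036  0.25068985] [0.49188934 0.30032967 0.29979527]
green tag (array([ 601.7, -163.1]), array([22.5, 48.6]), 3.8)
[[[0.0298, 0.018, -0.0014], [0.0, 0.0, -0.0476], 60], [[0.0596, 0.036, -0.0029], [0.0, 0.0, -0.0952], 60], [[0.0894, 0.0541, -0.0043], [0.0, 0.0, -0.1429], 60], [[0.1191, 0.0721, -0.0057], [0.0, 0.0, -0.1905], 60], [[0.1489, 0.0901, -0.0072], [0.0, 0.0, -0.2381], 60]]
[[[0.0096, 0.0335, -0.0014], [0.0, 0.0, -0.0476], 60], [[0.0192, 0.067, -0.0028], [0.0, 0.0, -0.0952], 60], [[0.0177, 0.0674, 0.0272], [0.0, 0.0, -0.0952], 60], [[0.0163, 0.0679, 0.0572], [0.0, 0.0, -0.0952], 60], [[0.0163, 0.0679, 0.0572], [0.0, 0.0, -0.0952], 60]]
[[[0.0, 0.0, 0.0], [0.0, 0.0, 0.0], 60], [[0.0, 0.0, 0.0], [0.0, 0.0, 0.0], 60]]
```

View pics/c5.png

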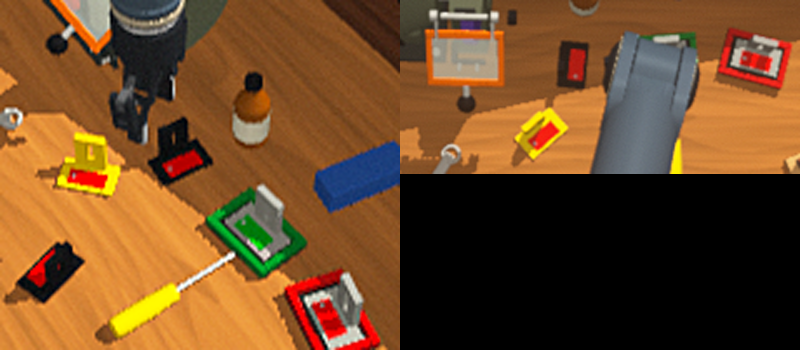

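Both rests lie flat in their nests: side crop, green at (253,232), red at (330,312), both let go. Next is the knob, at (466,102) in the top crop.

>>> {"method": "arm_command", "body": {"targets": [[[0.0298,0.018,-0.0014],[0.0,0.0,-0.0476],60],[[0.0596,0.036,-0.0029],[0.0,0.0,-0.0952],60],[[0.0894,0.0541,-0.0043],[0.0,0.0,-0.1429],60],[[0.1191,0.0721,-0.0057],[0.0,0.0,-0.1905],60],[[0.1489,0.0901,-0.0072],[0.0,0.0,-0.2381],60]]}}

```text
clock: 14.78
position: [0.504, 0.0754, 0.2566]
eef_rot: [-0.463, -3.107, -0.002]
force: [0.8, 0.4, 0.6]
grip_width: 0.699
grip_force: 0.0
```

>>> {"method": "arm_command", "body": {"targets": [[[0.0096,0.0335,-0.0014],[0.0,0.0,-0.0476],60],[[0.0192,0.067,-0.0028],[0.0,0.0,-0.0952],60],[[0.0177,0.0674,0.0272],[0.0,0.0,-0.0952],60],[[0.0163,0.0679,0.0572],[0.0,0.0,-0.0952],60],[[0.0163,0.0679,0.0572],[0.0,0.0,-0.0952],60]]}}

```text
clock: 15.4
position: [0.5069, 0.1436, 0.1976]
eef_rot: [-0.002, -3.137, 0.001]
force: [-0.8, 0.5, 0.3]
grip_width: 0.698
grip_force: 0.0
```

>>> {"method": "arm_command", "body": {"targets": [[[0.0,0.0,0.0],[0.0,0.0,0.0],60],[[0.0,0.0,0.0],[0.0,0.0,0.0],60]]}}

```text
clock: 15.65
position: [0.5091, 0.1444, 0.2014]
eef_rot: [0.001, 3.139, 0.004]
force: [-0.1, -0.0, 0.2]
grip_width: 0.703
grip_force: 0.0
```

```bash
python3 - <<'E'
from rig import r;import plan
from h import *
o=r.observe();p,R=plan.load();Q=plan.Rn.from_rotvec(o["eef_rot"]);print(o["position"]-p,o["position"],(R.inv()*Q).as_rotvec(),o["force"],o["qpos"])
s=r.snapshot("side")
cv2.imwrite("pics/c6.png",cv2.resize(s["img"][170:250,230:330],(600,480),interpolation=cv2.INTER_CUBIC))
plan.plan([(.508,.1437,.137,90,60,3)],step=.025)
E
```

```text
[0.00106893 0.00064899 0.00144604] [0.5090783  0.14437796 0.20139729] [-0.00274815 -0.00271973  0.0006032 ] [-0.11097967 -0.01354448  0.19123826] [-0.55641611  0.27320749  0.24312371  1.93925804 -0.0828623   0.93508857
  1.29721484]
[[[0.0, 0.0, 0.021], [0.0, 0.0, 0.0], 60], [[0.0, 0.0, 0.042], [0.0, 0.0, 0.0], 60], [[0.0, 0.0, 0.063], [0.0, 0.0, 0.0], 60], [[0.0, 0.0, 0.063], [0.0, 0.0, 0.0], 60], [[0.0, 0.0, 0.063], [0.0, 0.0, 0.0], 60]]
[[[0.0, 0.0, 0.0], [0.0, 0.0, 0.0], 60]]
```

View pics/c6.png

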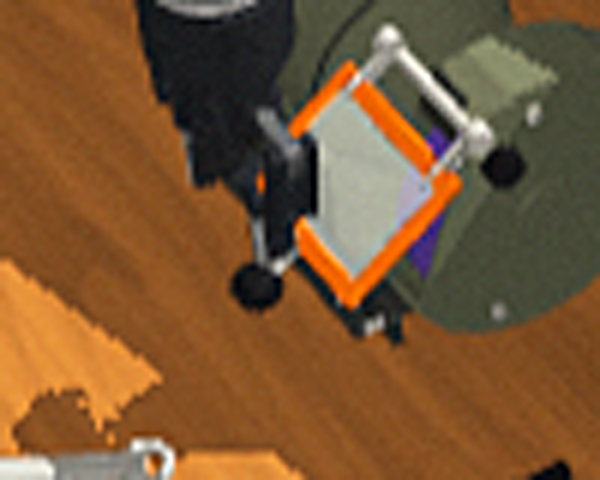

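The crop shows the fingers open above the knob at (257,287), that is (272.8,217.8) in the full image, clear of the orange frame. I'll descend and pinch.

>>> {"method": "arm_command", "body": {"targets": [[[0.0,0.0,0.021],[0.0,0.0,0.0],60],[[0.0,0.0,0.042],[0.0,0.0,0.0],60],[[0.0,0.0,0.063],[0.0,0.0,0.0],60],[[0.0,0.0,0.063],[0.0,0.0,0.0],60],[[0.0,0.0,0.063],[0.0,0.0,0.0],60]]}}

```text
clock: 16.32
position: [0.5089, 0.1446, 0.1383]
eef_rot: [0.0, 3.139, 0.004]
force: [1.0, -0.4, 0.8]
grip_width: 0.704
grip_force: 0.0
```

>>> {"method": "arm_command", "body": {"targets": [[[0,0,0],[0,0,0],0],[[0,0,0],[0,0,0],0],[[0,0,0],[0,0,0],0],[[0,0,0],[0,0,0],0],[[0,0,0],[0,0,0],0]], "force": 30}}

```text
clock: 16.95
position: [0.5088, 0.142, 0.1385]
eef_rot: [0.002, 3.14, -0.001]
force: [-1.8, -5.5, 6.9]
grip_width: 0.305
grip_force: 29.0
```

```bash
python3 - <<'E'
from rig import r;import plan,numpy as np
o=r.observe();p,R=plan.load();print(o["position"]-p,o["position"],o["force"],o["grip_width"]*85,o["grip_force"])
w=[]
for d in np.arange(4,61,4):
    a=np.radians(-35+d);a0=np.radians(-35)
    w.append((p[0]-.14*(np.cos(a)-np.cos(a0)),p[1],p[2]+.14*(np.sin(a)-np.sin(a0)),90,0,0))
w.append((*w[-1][:5],4));plan.plan(w)
E
```

```text
[ 0.00075568 -0.00176402  0.00152245] [0.50875989 0.14195673 0.1384737 ] [-1.78180939 -5.54284643  6.93759403] 25.934778615261724 29.008321166038513
[[[0.0053, 0.0, -0.0082], [0.0, 0.0, 0.0], 0], [[0.0101, 0.0, -0.0167], [0.0, 0.0, 0.0], 0], [[0.0142, 0.0, -0.0256], [0.0, 0.0, 0.0], 0], [[0.0177, 0.0, -0.0347], [0.0, 0.0, 0.0], 0], [[0.0206, 0.0, -0.0441], [0.0, 0.0, 0.0], 0]]
[[[0.0022, 0.0, -0.0095], [0.0, 0.0, 0.0], 0], [[0.0037, 0.0, -0.0191], [0.0, 0.0, 0.0], 0], [[0.0045, 0.0, -0.0289], [0.0, 0.0, 0.0], 0], [[0.0047, 0.0, -0.0386], [0.0, 0.0, 0.0], 0], [[0.0042, 0.0, -0.0484], [0.0, 0.0, 0.0], 0]]
[[[-0.0012, 0.0, -0.0097], [0.0, 0.0, 0.0], 0], [[-0.0031, 0.0, -0.0193], [0.0, 0.0, 0.0], 0], [[-0.0056, 0.0, -0.0287], [0.0, 0.0, 0.0], 0], [[-0.0088, 0.0, -0.038], [0.0, 0.0, 0.0], 0], [[-0.0126, 0.0, -0.047], [0.0, 0.0, 0.0], 0]]
[[[0.0, 0.0, 0.0], [0.0, 0.0, 0.0], 0], [[0.0, 0.0, 0.0], [0.0, 0.0, 0.0], 0], [[0.0, 0.0, 0.0], [0.0, 0.0, 0.0], 0], [[0.0, 0.0, 0.0], [0.0, 0.0, 0.0], 0], [[0.0, 0.0, 0.0], [0.0, 0.0, 0.0], 0]]
```

Pinched at about 28 mm, the ball's full diameter. Lifting along the arc.

>>> {"method": "arm_command", "body": {"targets": [[[0.0053,0.0,-0.0082],[0.0,0.0,0.0],0],[[0.0101,0.0,-0.0167],[0.0,0.0,0.0],0],[[0.0142,0.0,-0.0256],[0.0,0.0,0.0],0],[[0.0177,0.0,-0.0347],[0.0,0.0,0.0],0],[[0.0206,0.0,-0.0441],[0.0,0.0,0.0],0]]}}

```text
clock: 17.58
position: [0.488, 0.1422, 0.1818]
eef_rot: [0.003, 3.14, -0.001]
force: [2.6, -4.6, -1.7]
grip_width: 0.306
grip_force: 29.5
```

>>> {"method": "arm_command", "body": {"targets": [[[0.0022,0.0,-0.0095],[0.0,0.0,0.0],0],[[0.0037,0.0,-0.0191],[0.0,0.0,0.0],0],[[0.0045,0.0,-0.0289],[0.0,0.0,0.0],0],[[0.0047,0.0,-0.0386],[0.0,0.0,0.0],0],[[0.0042,0.0,-0.0484],[0.0,0.0,0.0],0]]}}

```text
clock: 18.2
position: [0.4831, 0.1422, 0.2298]
eef_rot: [-0.002, -3.141, 0.001]
force: [1.2, -4.6, -2.3]
grip_width: 0.304
grip_force: 29.6
```

>>> {"method": "arm_command", "body": {"targets": [[[-0.0012,0.0,-0.0097],[0.0,0.0,0.0],0],[[-0.0031,0.0,-0.0193],[0.0,0.0,0.0],0],[[-0.0056,0.0,-0.0287],[0.0,0.0,0.0],0],[[-0.0088,0.0,-0.038],[0.0,0.0,0.0],0],[[-0.0126,0.0,-0.047],[0.0,0.0,0.0],0]]}}

```text
clock: 18.82
position: [0.4953, 0.1421, 0.2766]
eef_rot: [-0.002, -3.14, 0.002]
force: [0.8, -6.1, -2.5]
grip_width: 0.304
grip_force: 29.6
```

>>> {"method": "arm_command", "body": {"targets": [[[0.0,0.0,0.0],[0.0,0.0,0.0],0],[[0.0,0.0,0.0],[0.0,0.0,0.0],0],[[0.0,0.0,0.0],[0.0,0.0,0.0],0],[[0.0,0.0,0.0],[0.0,0.0,0.0],0],[[0.0,0.0,0.0],[0.0,0.0,0.0],0]]}}

```text
clock: 19.45
position: [0.4953, 0.1421, 0.2763]
eef_rot: [-0.002, -3.14, 0.002]
force: [0.3, -4.9, -1.7]
grip_width: 0.304
grip_force: 29.6
```

```bash
python3 - <<'E'
from rig import r;import plan
from h import *
o=r.observe();p,R=plan.load();d=o["position"]-np.array([.50876,.14196,.13847])
print(o["position"]-p,d,o["force"],o["grip_width"]*85,o["grip_force"],o["qd"].round(4))
c=np.cos(np.radians(35));s0=np.sin(np.radians(35));print("deg",np.degrees(np.arctan2(d[2]-.14*s0,.14*c-d[0]))+35,np.hypot(d[2]-.14*s0,.14*c-d[0]))
s=r.snapshot("side");cv2.imwrite("pics/c7.png",cv2.resize(s["img"][150:360,230:430],(600,600),interpolation=cv2.INTER_CUBIC))
E
```

```text
[-0.00056548 -0.00161206 -0.00013332] [-0.01350984  0.00016753  0.13784893] [ 0.29178171 -4.88444909 -1.74294719] 25.838261798760264 29.638879001140594 [-0.0016  0.0014  0.0014  0.0015  0.0013 -0.0001 -0.0014]
deg 59.176514411243915 0.14051605714738105
```

View pics/c7.png

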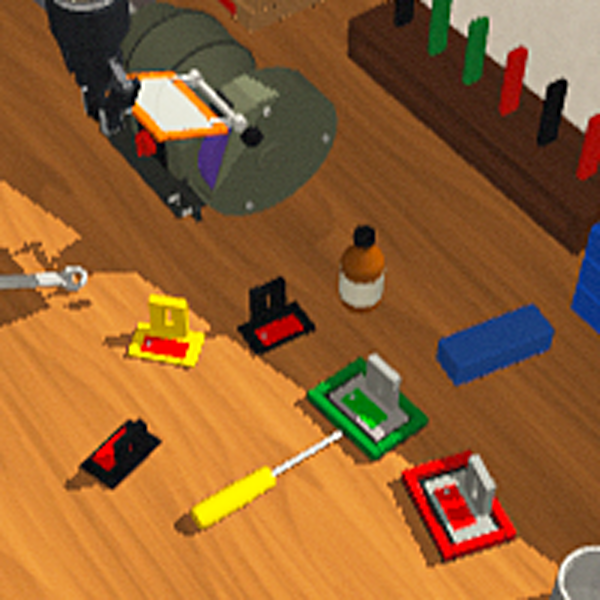

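The picture shows the shield held up at about (175,105), with both rests flat in their nests at (368,405) and (460,505). The shield is at about 59° and still, so I'll hand in.

```bash
python3 -c "
from rig import r
print(r.finish_job())"
```

```text
the job is handed in; nothing more can be done
None
```

The green-tagged rest lies flat in the pass nest and the red-tagged one in the reject nest, both let go; the fingers hold the eye shield still at about 59° up, and the job is handed in at about 19.5 s, with no verdict shown on hand-in.

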